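# Fit the cutter on the food processor's splined shaft

## Task

Take the cutter that stands on the chopping board by its hub and fit it on the food processor's drive shaft in the clear bowl: press it lightly and rock it to and fro about the shaft until the splines mesh, then guide it down until it sits fully home and let go. Never force it on or let it drop, keeping every push or knock on the machine well under 60 N, and leave the other things on the counter where they are.

Things in the scene. Friction and masses are not known exactly. Their poses are not given: they have to be found in the camera images.
- cutter: Loose cutter of the food processor, 0.25 to 0.42 kg: upright grey plastic hub, 115 mm tall, 36 mm wide, with two thin swept steel knives low on it (10 and 34 mm above its lower rim, on opposite sides, reaching 80 mm from the axis). Origin: centre of the hub's lower rim, z up along the hub's axis. Stands upright on the board at any yaw.
- hub_grip (a point): Point on the hub's axis 95 mm above its lower rim, 20 mm under its top: hold the cutter here, from above. The hub's top 40 mm is a plain round grip of 34 mm diameter, so any finger direction will do. Axes as the cutter's.
- bore (a point): Centre of the bore's mouth, at the cutter's origin. The bore, open below, has 6 inward teeth in its lowest 22 mm, every 60 degrees (at 30, 90, .. degrees from the cutter's x axis), 4.6 mm wide, 20 mm between opposite tips, 28 mm across the roots; above them it is plain, 28 mm wide, to 66 mm deep.
- board: Wooden chopping board, 240 x 170 x 15 mm, fixed; the cutter stands on it. Origin: centre of its underside.
- machine: White food processor, fixed. Origin on the counter under the bowl's axis, z up. Clear bowl, 194 mm wide outside, 186 mm inside, rim 172 mm above the counter, floor at 65 mm, upright steel drive shaft in its middle. Motor housing, 201 mm high with its knob, to the -y side (135 to 320 mm from the bowl's axis); bowl handle to +x (reaching 142 mm, top at 168 mm).
- seat (a point): Point on the shaft's axis on top of its 34 mm shoulder, 73 mm above the counter; axes as the machine's. The cutter is fully home when its hub's lower rim rests here; resting on the ends of unmeshed teeth it stands 45 mm higher. Meshed, it has about 4 degrees of play either way and 1 mm sideways, and slides down freely.
- shaft_tip (a point): Tip of the drive shaft, 60 mm above the seat. Below it a plain nose of 15 mm widens from 9 to 18 mm, then come 45 mm of 6 splines with square ends down to the seat: 18 mm core, 26 mm over the teeth, teeth 4.5 mm wide. Their angle is random and no pose shows it. The shaft turns stiffly (0.15 N m): it stays put under a lightly pressed cutter and follows once meshed.
- bowls: Stack of white soup bowls, 144 mm wide, 74 mm high, loose; leave alone. Origin: centre of its underside.
- spoon: Wooden spoon, 270 mm long, lying loose on the counter; leave alone. Origin near its middle, x along it.
- mill: Dark wooden pepper mill, 54 mm wide, 128 mm high, standing loose; leave alone. Origin: centre of its underside.
There are look-alikes about, which are no part of the job. Leave any red look-alike of the cutter alone.

How it is judged:
By the outcome, as a careful person would: the job done as asked, in the order asked, and still so for the second after the job is handed in, with the robot touching nothing.
It also fails if it takes over 58 s, if anything falls off the work surface, if the arm or the gripper's body presses on something with over 40 N, if the wrist force passes 120 N, or if a joint passes its speed limit or range.

## Robot

A 6-joint arm with a two-finger parallel gripper is mounted at the origin on the work surface. World frame = base frame: x ahead of the robot, y to its left, z up, the work surface at z = 0. Lengths are in m, angles in rad, forces in N, time in s.
With the tool pointing down it reaches from about 0.35 to 0.925 m from the base axis. Payload 6.4 kg.
Tool frame: the origin (TCP) lies at the very end of the fingers, on their centre line; the grasp point (between the pads) lies behind it (ctrl.grasp_offset is the y of the grasp point in the tool frame, in m); y points along the fingers, z is the direction in which the jaws open and shut, and the axes are right-handed (so a half turn about y gives the same grasp; the last joint's range is limited). The gripper opens to 85 mm and grips with 20 to 120 N. Pads are 22 mm wide; open, the fingers measure 114 mm over their backs; the gripper's body (76 mm by 85 mm) begins 54 mm behind the grasp point. The pads swing forward as they close: fully open they stand 13 mm farther back than shut.
Start: joints at [1.076, 0.245, 1.558, -0, 1.339, -0.174], TCP at [0.205, 0.617, 0.231] pointing down, gripper open.
Joint ranges: [-3.13, 3.13], [-1.02, 2.26], [0.13, 2.54], [-0.95, 4.09], [0.21, 2.88], [-2.74, 2.74]. Speed limits (rad/s): [2.57, 2.57, 3.14, 3.14, 3.14, 3.14].

## Interface

Orientations are given as a rotation vector (axis times angle).
In Python, from cell import ctrl, cams gives the robot as it stands.
- The arm moves only by the tool apply_moves, never from a script. Its argument "commands" is text: rows parted by semicolons, each of 5 numbers parted by spaces: the shift along the tool's x, y, z in mm, then the turn about the tool's y in degrees, then the opening, from 0 (shut) to 1 (fully open). In form: dx dy dz roll jaw; .... A call has 1 to 12 rows; each row shifts and turns the commanded pose from where the row before left it, along the tool's axes as they then stand; what a row does not reach is not made up. A row lasts 1/10 s, in which the tool goes at most 50 mm and 8.59 degrees, less where a joint would pass 70% of its speed; a pose out of reach is approached as far as the arm can. A call is refused whole if a number of a shift passes 50 or a number of a turn 8.59, either way. A call with a gripper value outside its range is refused whole. The fingers move at their own pace and stop on an object; "force" is the grip in N (left out, the last holds). Time passes only in rows, so rows that do not move let the fingers close. It gives the time, the measured TCP pose, the force and the opening at its end, in the units of the state.
- ctrl.sense(): the state, without advancing time (a new reading comes with each control period).
- cams.get_image(name): name is "scene" or "top" or "wrist"; returns the picture (420x560x3 uint8, red, green, blue); there is no depth.
- cams.get_calibration(name): a dict with "fx", "fy", "cx", "cy" (pixels), "T" (4x4, takes a point from camera to world coordinates). Camera axes: x right, y down, z forward; pixel columns grow to the right and rows downward; lengths in m; the calibration is good to about 2 mm. A picture is of the moment at which its call begins: read the wrist's pose just before it. get_calibration takes no time and is no camera call; for the wrist camera it gives the pose at the moment of the call.
- ctrl.finish_job(): hands the job in, once; it reports no verdict.
The state is a dict: "time": time; "joints": joint angles; "qvel": joint speeds; "joint_efforts": joint torques, N m; "tcp_pos": TCP position; "tcp_rot": TCP orientation; "wrist_force": force on the tool from outside, world axes, zero at the start; "torque": the same for the moment, N m; "opening": finger opening in m.
Only numpy, scipy, OpenCV 4.12 (cv2) and the standard library are available. Lean on these libraries where they do the work, as an engineer would, in place of code of your own. Each camera call takes 0.05 s, during which the arm holds its last target. There are 200 camera calls.

## Working session

There is one attempt and no reset: what is moved stays moved. The work goes in short steps, Python scripts to look and compute and a tool call to move; the robot and the scene stay as the last step left them, time stands still between calls to the robot, and variables do not carry over. Pictures are saved under pics/ and viewed, about 8 in all and at most 12, crops included, and the job is handed in when it is done.

Besides the shell and the picture viewer there is one more tool, called as name(argument=value, ...) on one line, values as JSON. apply_moves: Moves the arm, as the interface text tells. Its arguments: {"type":"object","properties":{"commands":{"type":"string"},"force":{"type":"number"}},"required":["commands"]}

```bash
mkdir -p pics; ls
cat > h.py <<'E'
import numpy as np, cv2
from cell import ctrl, cams
def snap(n,f):
    im=cams.get_image(n); cv2.imwrite('pics/'+f,im[:,:,::-1]); return im
def ray(n,u,v,c=None):
    c=c or cams.get_calibration(n); T=np.array(c['T'])
    d=T[:3,:3]@np.array([(u-c['cx'])/c['fx'],(v-c['cy'])/c['fy'],1]); return T[:3,3],d
def onz(n,u,v,z,c=None):
    o,d=ray(n,u,v,c); return o+d*(z-o[2])/d[2]
def proj(n,p,c=None):
    c=c or cams.get_calibration(n); T=np.array(c['T'])
    q=T[:3,:3].T@(np.array(p)-T[:3,3]); return q[0]/q[2]*c['fx']+c['cx'],q[1]/q[2]*c['fy']+c['cy']
def tri(*rs):
    A=0;b=0
    for o,d in rs:
        d=d/np.linalg.norm(d);P=np.eye(3)-np.outer(d,d);A=A+P;b=b+P@o
    return np.linalg.solve(A,b)
E
python3 - <<'E'
from h import *
a=snap('scene','s1.png');b=snap('top','t1.png')
for n in('scene','top'):
    c=cams.get_calibration(n);print(n,c['fx'],np.round(c['T'],3).tolist())
print(ctrl.grasp_offset,ctrl.sense())
E
```

```text
pics
scene 499.49095334371816 [[-0.758, 0.447, -0.475, 1.268], [0.652, 0.497, -0.574, 0.999], [-0.021, -0.744, -0.668, 1.108], [0.0, 0.0, 0.0, 1.0]]
top 488.8757973021871 [[0.002, -0.995, 0.097, 0.384], [-1.0, -0.001, 0.009, 0.119], [-0.009, -0.097, -0.995, 1.341], [0.0, 0.0, 0.0, 1.0]]
-0.0187 {'time': 0.1, 'joints': array([ 1.07589347e+00,  2.45776061e-01,  1.55888466e+00, -1.73377893e-05,
        1.33868586e+00, -1.74092387e-01]), 'qvel': array([ 1.48664540e-03, -3.64839382e-03, -9.14425229e-05,  9.22399138e-04,
        1.06613289e-03,  1.37156989e-03]), 'joint_efforts': array([ 9.42828883e-04, -4.30661452e+01, -3.27134693e+01, -1.20466830e-04,
        2.68288088e-03, -2.39177962e-05]), 'tcp_pos': array([0.20472313, 0.61639639, 0.23027416]), 'tcp_rot': array([-1.5577593 ,  0.25226425, -0.25138151]), 'wrist_force': array([-0.12455402, -0.26683324, -0.29181388]), 'torque': array([-0.02109415,  0.02948697,  0.00299387]), 'opening': 0.08526336619070794}
```

View pics/s1.png

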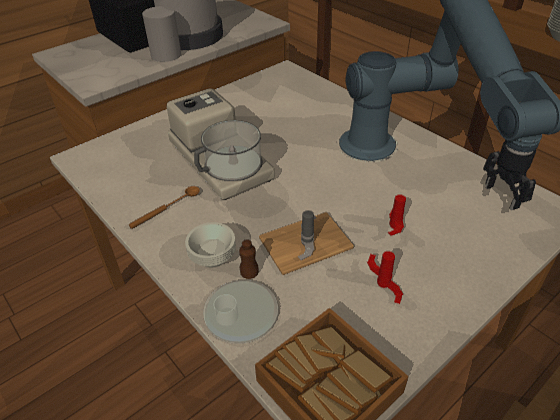

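View pics/t1.png

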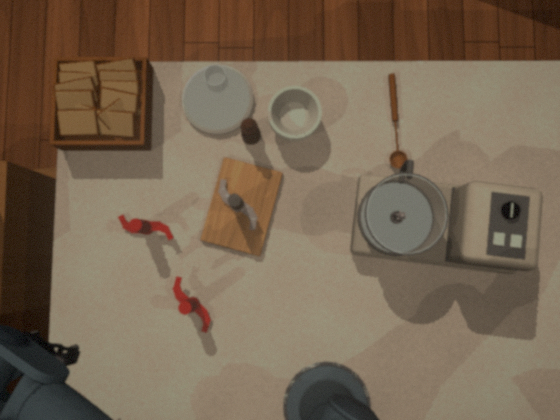

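The grey cutter stands on the board at scene (307,228) and top (236,203). Possible mix-ups are the red cutters at scene (398,212) and (386,275), the pepper mill at (248,258) and the shaft in the bowl at (232,150). By the description I choose the grey one on the board. Next is a close crop of the cutter and the shaft.

Run:
```python
from h import *
a=cv2.imread('pics/s1.png');b=cv2.imread('pics/t1.png')
def cr(i,x,y,s=60,k=5): return cv2.resize(i[y:y+s,x:x+int(s*4/3)],(400,300),interpolation=cv2.INTER_CUBIC)
cv2.imwrite('pics/c1.png',np.vstack([np.hstack([cr(a,267,200),cr(a,195,118)]),np.hstack([cr(b,200,172),cr(b,360,186)])]))
```

```text
(no output)
```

View pics/c1.png

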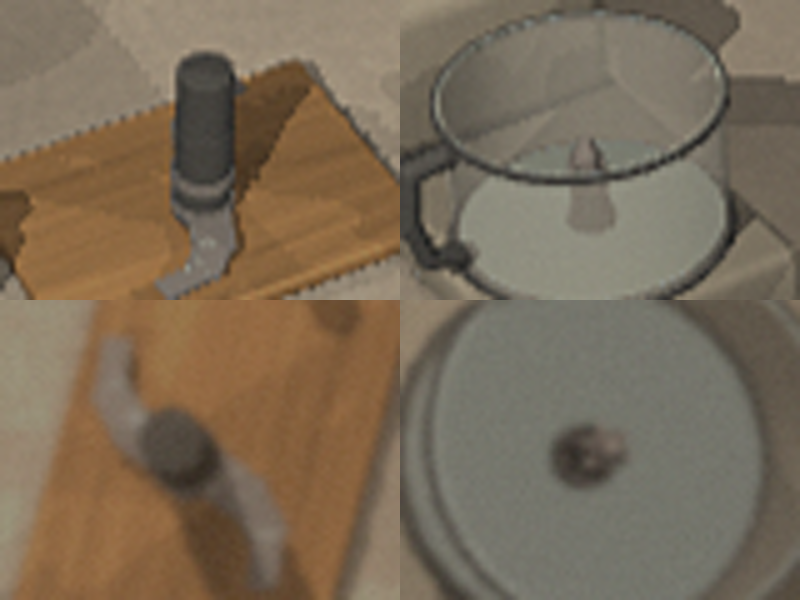

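Run:
```python
from h import *
r=np.round
print('cut scene',r(onz('scene',308,213.6,.13),3),'top',r(onz('top',235.6,201,.13),3),'tri',r(tri(ray('scene',308,213.6),ray('top',235.6,201)),3))
print('shaft scene',r(onz('scene',232,146.4,.133),3),'top',r(onz('top',403.5,214,.133),3),'base',r(onz('top',395.5,217,.073),3), 'tri',r(tri(ray('scene',232,146.4),ray('top',403.5,214)),3))
print('rim scene',r(onz('scene',231,137.3,.172),3),'top', r(onz('top',405,214.5,.172),3))
from scipy.spatial.transform import Rotation as R
s=ctrl.sense();print(r(R.from_rotvec(s['tcp_rot']).as_matrix(),3))
c=cams.get_calibration('wrist');print(c['fx'],r(c['T'],3))
# edge pixel checks: predicted projections
```

```text
cut scene [0.534 0.239 0.13 ] top [0.531 0.234 0.13 ] tri [0.531 0.235 0.126]
shaft scene [ 0.498 -0.175  0.133] top [ 0.498 -0.182  0.133] base [ 0.496 -0.176  0.073] tri [ 0.497 -0.181  0.129]
rim scene [ 0.5   -0.172  0.172] top [ 0.493 -0.176  0.172]
[[ 0.949 -0.001  0.315]
 [-0.315 -0.002  0.949]
 [-0.    -1.    -0.002]]
359.45445992221124 [[ 0.315  0.911  0.267  0.137]
 [ 0.949 -0.302 -0.09   0.64 ]
 [-0.002  0.281 -0.96   0.374]
 [ 0.     0.     0.     1.   ]]
```

apply_moves(commands="35.8 0 -21.5 0 1;35.8 0 -21.5 0 1;35.8 0 -21.5 0 1;35.8 0 -21.5 0 1;35.8 0 -21.5 0 1;35.8 0 -21.5 0 1;35.8 0 -21.5 0 1;35.8 0 -21.5 0 1;35.8 0 -21.5 0 1;35.8 0 -21.5 0 1;35.8 0 -21.5 0 1;35.8 0 -21.5 0 1", force=40)

```text
time: 1.3
tcp_pos: [0.5319, 0.235, 0.2309]
tcp_rot: [-1.556, 0.252, -0.251]
wrist_force: [-0.2, 0.1, 0.0]
opening: 0.0853
```

apply_moves(commands="0 0 0 0 1;0 0 0 0 1")

```text
time: 1.5
tcp_pos: [0.5312, 0.236, 0.2307]
tcp_rot: [-1.556, 0.254, -0.252]
wrist_force: [-0.1, 0.3, 0.1]
opening: 0.0853
```

Run:
```python
from h import *
c=cams.get_calibration('wrist');im=snap('wrist','w1.png');s=ctrl.sense()
print(s['time'],s['tcp_pos'],s['tcp_rot'],proj('wrist',[.532,.236,.13],c),proj('wrist',[.532,.236,.015],c))
import pickle;pickle.dump(c,open('c_w1.pkl','wb'))
```

```text
1.55 [0.53072081 0.23676988 0.23076912] [-1.55615979  0.25285976 -0.25093143] (np.float64(278.64362501642665), np.float64(208.73751278353322)) (np.float64(278.8206826393631), np.float64(176.60798943697432))
```

View pics/w1.png

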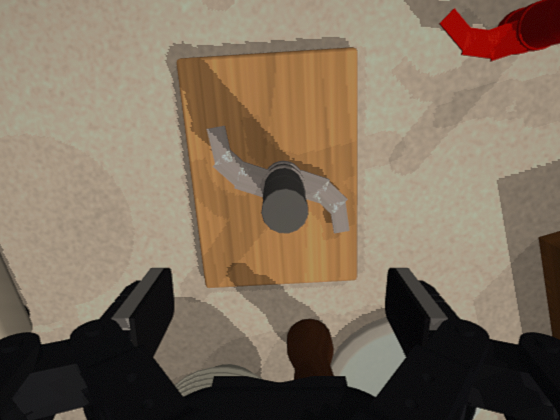

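Run:
```python
from h import *
import pickle;c=pickle.load(open('c_w1.pkl','rb'))
im=cv2.imread('pics/w1.png');g=im[185:240,250:320].astype(int)
m=((g.max(2)<95)&(g.max(2)-g.min(2)<14)).astype(np.uint8)
n,l,st,ce=cv2.connectedComponentsWithStats(m);i=1+st[1:,4].argmax();print(st[i],ce[i]+[250,185],proj('wrist',[.532,.236,.13],c))
# bottom arc gives column centre and lower edge
print('hub top',onz('wrist',285,209.5,.13,c),'width mm',np.linalg.norm(onz('wrist',262,209,.13,c)-onz('wrist',308,209,.13,c))*1e3)
print('mill',onz('top',250,128,.128))
from scipy.spatial.transform import Rotation as R
s=ctrl.sense();M=R.from_rotvec(s['tcp_rot']).as_matrix();print(M.T@(onz('wrist',285,209.5,.13,c)-s['tcp_pos'])*1e3,np.round(M,3))
```

```text
[   9    0   48   47 1888] [283.74470339 206.41790254] (np.float64(278.64362501642665), np.float64(208.73751278353322))
hub top [0.533968   0.24010413 0.13      ] width mm 32.67263239955921
mill [0.717376   0.19998384 0.128     ]
[  2.14983156 100.76547174   4.21614022] [[ 0.949 -0.001  0.315]
 [-0.315  0.     0.949]
 [-0.001 -1.    -0.   ]]
```

apply_moves(commands="2 25 4 0 1;0 25 0 0 1;0 25 0 0 1;0 25 0 0 1;0 20 0 0 1;0 12 0 0 1;0 7.5 0 0 1;0 0 0 0 1;0 0 0 0 0.3;0 0 0 0 0.2;0 0 0 0 0.2;0 0 0 0 0.2", force=60)

```text
time: 2.75
tcp_pos: [0.535, 0.2395, 0.0928]
tcp_rot: [-1.556, 0.251, -0.253]
wrist_force: [-0.8, -0.5, 1.5]
opening: 0.0326
```

apply_moves(commands="0 0 0 0 0.2;0 0 0 0 0.2;0 0 0 0 0.2")

```text
time: 3.05
tcp_pos: [0.535, 0.2396, 0.0928]
tcp_rot: [-1.556, 0.251, -0.253]
wrist_force: [-1.4, -1.4, 5.7]
opening: 0.0326
```

apply_moves(commands="0 -5 0 0 0;0 -10 0 0 0;0 -20 0 0 0;0 -20 0 0 0;0 -20 0 0 0;0 -20 0 0 0;0 -20 0 0 0;0 -25 0 0 0;0 -25 0 0 0;0 -20 0 0 0;0 -15 0 0 0;0 -5 0 0 0")

```text
time: 4.25
tcp_pos: [0.5349, 0.2399, 0.2986]
tcp_rot: [-1.555, 0.25, -0.253]
wrist_force: [0.1, 0.1, -4.1]
opening: 0.0326
```

apply_moves(commands="4 0 -17 0 0;8 0 -34 0 0;9 0 -38 0 0;9 0 -38 0 0;9 0 -38 0 0;9 0 -38 0 0;9 0 -38 0 0;9 0 -38 0 0;9 0 -38 0 0;9 0 -38 0 0;8 0 -34 0 0;4 0 -17 0 0")

```text
time: 5.45
tcp_pos: [0.4958, -0.1786, 0.295]
tcp_rot: [-1.556, 0.257, -0.252]
wrist_force: [0.2, -0.2, -4.6]
opening: 0.0327
```

apply_moves(commands="0 0 0 0 0;0 0 0 0 0;0 0 0 0 0")

```text
time: 5.75
tcp_pos: [0.4971, -0.1751, 0.296]
tcp_rot: [-1.555, 0.252, -0.25]
wrist_force: [0.6, 0.4, -3.2]
opening: 0.0327
```

Run:
```python
from h import *
import pickle
c=cams.get_calibration('wrist');im=snap('wrist','w2.png');a=snap('scene','s2.png');b=snap('top','t2.png');s=ctrl.sense()
pickle.dump(c,open('c_w2.pkl','wb'))
print(s['time'],s['tcp_pos'],s['tcp_rot'],s['opening'],s['wrist_force'],proj('wrist',[.498,-.177,.133],c))
t=cv2.resize(b[150:280,330:480],(600,520))[:,:,::-1]
z=a[70:215,150:320]
cv2.imwrite('pics/v2.png',np.hstack([im[:,:,::-1][:,:400],cv2.resize(z,(400,420),interpolation=cv2.INTER_CUBIC)[:,:,::-1]]))
```

```text
5.9 [ 0.49755047 -0.17498773  0.2966404 ] [-1.55604911  0.25084862 -0.25047513] 0.03264534640117969 [ 0.27298626  0.89305408 -3.03656816] (np.float64(276.5337682669339), np.float64(189.35324464156912))
```

View pics/v2.png

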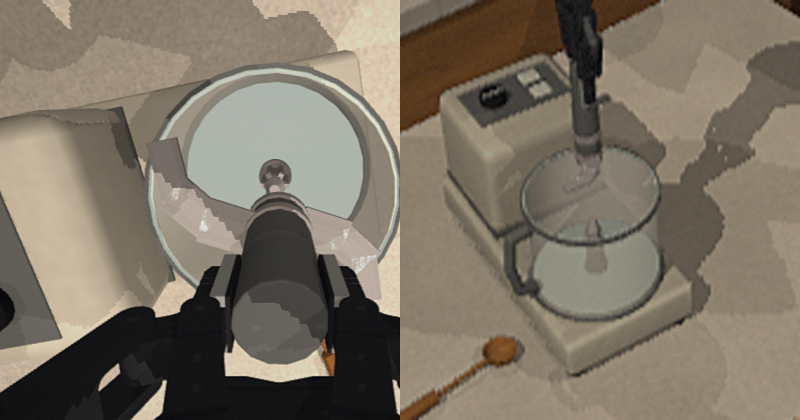

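Run:
```python
from h import *
im=cv2.imread('pics/w2.png')
cv2.imwrite('pics/v3.png',np.hstack([cv2.resize(im[150:210,235:315],(400,300),interpolation=cv2.INTER_CUBIC),cv2.resize(im[180:380,200:360],(400,500),interpolation=cv2.INTER_CUBIC)[:300]]) if 0 else np.vstack([cv2.resize(im[145:205,225:325],(600,360),interpolation=cv2.INTER_CUBIC),cv2.resize(im[200:360,180:380][::1],(600,480),interpolation=cv2.INTER_CUBIC)[240:]]))
```

```text
(no output)
```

View pics/v3.png

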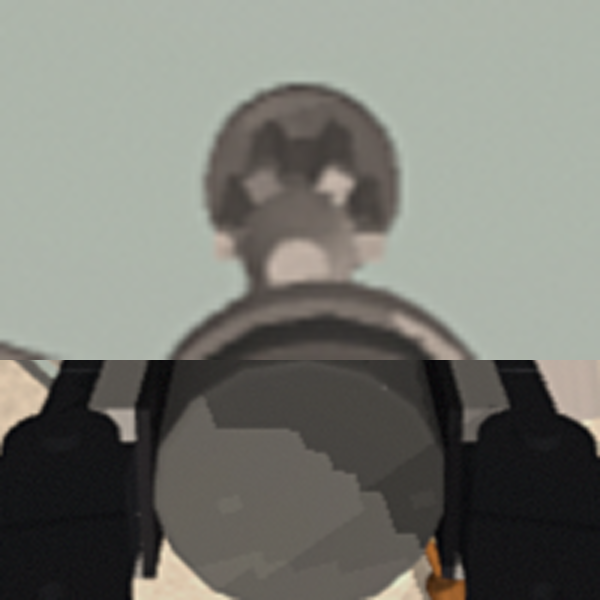

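Here the shaft tip is at about (274.7,188.7), the shoulder is centred near u=275, and the spline ends are visible. The hub top in the grip is at about (279.7,321). Next I compute the offsets.

Run:
```python
from h import *
import pickle;c=pickle.load(open('c_w2.pkl','rb'))
s=ctrl.sense();r=np.round
from scipy.spatial.transform import Rotation as R
M=R.from_rotvec(s['tcp_rot']).as_matrix();f=lambda p:r(M.T@(p-s['tcp_pos'])*1e3,1)
tip=onz('wrist',274.7,188.7,.133,c);sh=onz('wrist',275.4,(145+ (83+ 178/2+0)/6),.073,c)
top=onz('wrist',279.7,321,.3338,c)
print(r(tip,4),r(sh,4),r(top,4));print(f(tip),f(sh),f(top))
print(proj('wrist',s['tcp_pos']+M@[0,-.0372,0],c))
im=cv2.imread('pics/w2.png')
for v in (240,260,280,300,320): print(v,[int(x) for x in im[v,215:345:3].max(1)])
for v in (0,): print([int(x) for x in im[270:375:3,280].max(1)])
for p in ((263,183),(335,183),(225,243),(372,243)): print(f(onz('wrist',225+p[0]/6,145+p[1]/6,.118,c))-f(tip))
print(M.round(4))
```

```text
[ 0.4969 -0.1783  0.133 ] [ 0.4953 -0.1777  0.073 ] [ 0.4968 -0.1741  0.3338]
[  0.5 163.6  -3.4] [ -1.2 223.6  -3.3] [ -1.  -37.2   0.6]
(np.float64(277.97284883337954), np.float64(323.58642535187437))
240 [182, 183, 183, 182, 181, 180, 182, 185, 153, 116, 59, 46, 47, 48, 52, 49, 52, 52, 52, 53, 55, 56, 57, 56, 57, 56, 57, 58, 59, 60, 58, 54, 58, 173, 168, 172, 174, 175, 174, 193, 189, 188, 189, 198]
260 [148, 148, 143, 87, 88, 90, 92, 16, 15, 41, 43, 45, 47, 47, 49, 52, 52, 53, 54, 54, 55, 55, 54, 56, 56, 56, 56, 57, 55, 57, 58, 56, 55, 46, 44, 15, 19, 91, 91, 89, 86, 164, 181, 182]
280 [82, 88, 91, 90, 92, 16, 13, 15, 43, 42, 45, 47, 49, 49, 51, 51, 53, 55, 57, 61, 62, 68, 76, 71, 64, 60, 57, 55, 56, 50, 57, 54, 54, 54, 55, 34, 12, 16, 34, 90, 90, 88, 90, 56]
300 [19, 115, 168, 148, 39, 20, 19, 42, 78, 99, 103, 103, 75, 71, 71, 71, 72, 69, 71, 71, 69, 71, 72, 72, 71, 71, 72, 72, 72, 72, 71, 73, 71, 72, 72, 74, 40, 16, 18, 25, 117, 101, 40, 20]
320 [21, 20, 27, 28, 39, 34, 97, 102, 102, 102, 104, 102, 103, 103, 103, 102, 103, 102, 103, 103, 105, 103, 105, 103, 104, 104, 104, 105, 77, 71, 67, 61, 60, 60, 61, 60, 60, 61, 20, 23, 18, 21, 20, 22]
[55, 55, 56, 64, 74, 72, 71, 71, 71, 71, 71, 70, 94, 104, 103, 103, 104, 104, 104, 103, 103, 104, 103, 104, 103, 93, 94, 101, 101, 101, 101, 112, 222, 220, 220]
[-8.8 15.  -5.5]
[-8.8 15.   5.5]
[  0.5  15.  -11.4]
[ 0.6 15.  11.1]
[[ 9.494e-01 -2.000e-04  3.140e-01]
 [-3.140e-01  2.000e-04  9.494e-01]
 [-3.000e-04 -1.000e+00  1.000e-04]]
```

apply_moves(commands="1.5 0 -4 0 0;0 10 0 0 0;0 15 0 0 0;0 15 0 0 0;0 15 0 0 0;0 10 0 0 0;0 5 0 0 0;0 0 0 0 0;0 0 0 0 0;0 0 0 0 0")

```text
time: 6.9
tcp_pos: [0.4982, -0.1804, 0.2278]
tcp_rot: [-1.557, 0.25, -0.253]
wrist_force: [0.2, -0.2, -3.6]
opening: 0.0328
```

Run:
```python
from h import *
s=ctrl.sense();r=np.round
a=snap('scene','s3.png');im=snap('wrist','w3.png');b=snap('top','t3.png')
print(s['time'],s['tcp_pos'],s['tcp_rot'],s['wrist_force'])
k=lambda i,x,y,w,h,W,H:cv2.resize(i[y:y+h,x:x+w,::-1],(W,H),interpolation=cv2.INTER_CUBIC)
cv2.imwrite('pics/v4.png',np.hstack([k(a,195,95,75,90,500,600),k(im,190,80,180,120,300,200).repeat(1,0) if 0 else np.vstack([k(im,190,100,180,180,300,300),k(b,370,180,60,60,300,300)])]))
```

```text
6.9 [ 0.4981911  -0.18041319  0.22775696] [-1.5567733   0.2504718  -0.25309803] [ 0.24152241 -0.22505949 -3.61477761]
```

View pics/v4.png

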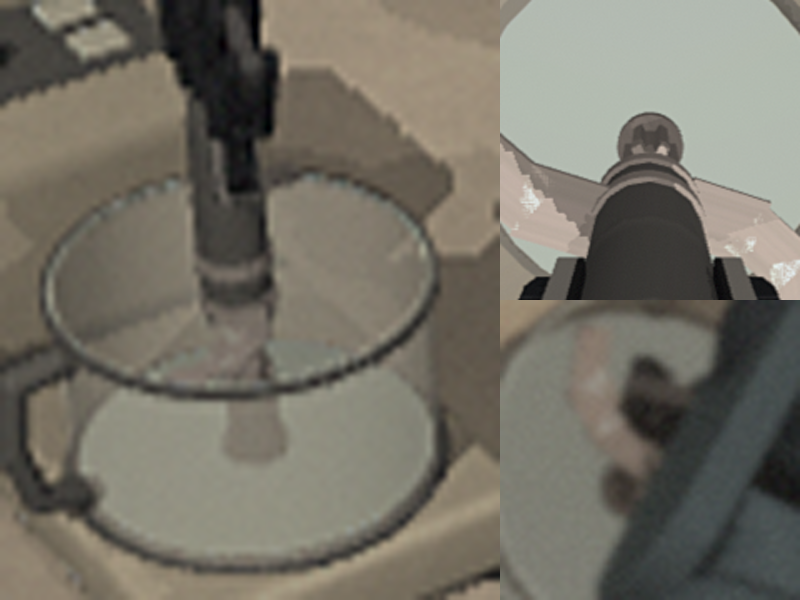

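Run:
```python
from h import *
s=ctrl.sense();x,y,_=s['tcp_pos']
for z in (.073,.09,.118,.15,.19,.22,.265):
    u,v=proj('scene',[x,y,z]);print(z,round((u-195)*6.667,1),round((v-95)*6.667,1))
a=cv2.imread('pics/s3.png')
for v in (128,132,135,138,152,158,161): print(v,[int(q) for q in a[v,218:245].max(1)])
```

```text
0.073 250.3 432.7
0.09 247.5 406.2
0.118 242.9 361.8
0.15 237.6 309.9
0.19 230.6 243.0
0.22 225.3 191.5
0.265 217.0 111.7
128 [125, 125, 128, 129, 131, 142, 61, 61, 69, 70, 72, 66, 71, 66, 59, 52, 30, 137, 138, 142, 141, 136, 134, 133, 133, 132, 133]
132 [126, 123, 124, 128, 130, 136, 82, 59, 64, 68, 69, 65, 68, 66, 63, 51, 38, 87, 133, 142, 140, 140, 137, 132, 134, 135, 136]
135 [121, 125, 125, 126, 128, 131, 97, 105, 108, 105, 104, 105, 103, 107, 98, 105, 77, 79, 130, 134, 134, 138, 139, 137, 137, 139, 131]
138 [121, 124, 123, 124, 122, 122, 124, 80, 61, 66, 64, 70, 63, 56, 59, 54, 42, 63, 105, 135, 139, 137, 135, 133, 137, 137, 139]
152 [104, 102, 98, 116, 122, 129, 127, 124, 140, 127, 126, 122, 109, 119, 115, 110, 101, 88, 91, 100, 90, 80, 80, 54, 47, 87, 87]
158 [145, 148, 148, 147, 146, 147, 145, 146, 146, 147, 150, 133, 124, 125, 127, 124, 124, 124, 120, 134, 148, 146, 145, 145, 144, 143, 143]
161 [147, 147, 146, 146, 145, 146, 147, 148, 147, 149, 136, 129, 127, 124, 125, 122, 128, 124, 122, 120, 137, 145, 145, 143, 143, 144, 144]
```

apply_moves(commands="-0.8 4 0 0 0;0 4 0 0 0;0 4 0 0 0;0 4 0 0 0;0 3 0 0 0;0 3 0 0 0;0 0 0 0 0")

```text
time: 7.75
tcp_pos: [0.4967, -0.1797, 0.2042]
tcp_rot: [-1.556, 0.252, -0.251]
wrist_force: [0.2, 0.5, -4.3]
opening: 0.0325
```

apply_moves(commands="0 2 0 0 0;0 2 0 0 0;0 1.5 0 0 0;0 0 0 0 0")

```text
time: 8.15
tcp_pos: [0.4968, -0.1798, 0.199]
tcp_rot: [-1.556, 0.252, -0.251]
wrist_force: [0.1, 0.0, -3.0]
opening: 0.033
```

apply_moves(commands="0 1 0 0 0;0 1 0 0 0;0 1 0 0 0;0 0 0 0 0;0 0 0 0 0")

```text
time: 8.65
tcp_pos: [0.4969, -0.1799, 0.1963]
tcp_rot: [-1.556, 0.252, -0.252]
wrist_force: [1.0, -0.1, -2.9]
opening: 0.0325
```

apply_moves(commands="0 1 0 0 0;0 1 0 0 0;0 0 0 0 0;0 0 0 0 0")

```text
time: 9.05
tcp_pos: [0.4973, -0.1801, 0.1952]
tcp_rot: [-1.556, 0.251, -0.253]
wrist_force: [-1.4, 0.7, 3.2]
opening: 0.033
```

Light contact with the tooth ends, about 7 N at the expected height. Rocking now.

apply_moves(commands="0 0.5 0 4 0;0 0 0 4 0;0 0 0 4 0;0 0 0 4 0")

```text
time: 9.45
tcp_pos: [0.4978, -0.1802, 0.1955]
tcp_rot: [-1.519, 0.47, -0.474]
wrist_force: [-0.5, 1.6, 6.0]
opening: 0.0328
```

apply_moves(commands="0 0 0 4 0;0 0 0 4 0;0 0 0 4 0;0 0 0 4 0")

```text
time: 9.85
tcp_pos: [0.4977, -0.1804, 0.1955]
tcp_rot: [-1.459, 0.686, -0.691]
wrist_force: [-0.6, 1.1, 6.0]
opening: 0.0327
```

apply_moves(commands="0 0 0 -8 0;0 0 0 -8 0;0 0 0 -8 0;0 0 0 -8 0;0 0 0 -4 0;0 0 0 -4 0")

```text
time: 10.45
tcp_pos: [0.4972, -0.1798, 0.1938]
tcp_rot: [-1.566, 0.139, -0.141]
wrist_force: [0.5, -0.5, -2.5]
opening: 0.0328
```

apply_moves(commands="0 0 0 -4 0;0 0 0 -4 0;0 0 0 -4 0")

```text
time: 10.75
tcp_pos: [0.4969, -0.1794, 0.1931]
tcp_rot: [-1.569, -0.024, 0.024]
wrist_force: [0.2, 0.6, -2.3]
opening: 0.0327
```

apply_moves(commands="0 0 0 -4 0;0 0 0 -4 0;0 0 0 -4 0")

```text
time: 11.05
tcp_pos: [0.4968, -0.1795, 0.1931]
tcp_rot: [-1.561, -0.188, 0.188]
wrist_force: [0.6, 1.2, -1.7]
opening: 0.0327
```

The contact force vanished and the hub dropped past the tooth ends, so it looks meshed. I'll check the torque and press down gently.

```bash
python3 -c "
from h import *
s=ctrl.sense();print(s['torque'],s['wrist_force'])"
```

```text
[ 0.1636696  -0.11180026 -0.13150311] [ 0.58845659  1.22129327 -1.70728166]
```

apply_moves(commands="0 1 0 0 0;0 1 0 0 0;0 1 0 0 0;0 0 0 0 0")

```text
time: 11.45
tcp_pos: [0.4971, -0.1795, 0.1915]
tcp_rot: [-1.562, -0.186, 0.185]
wrist_force: [-2.2, 4.6, 6.0]
opening: 0.0324
```

apply_moves(commands="-0.2 0 0.7 2 0;0 0 0 2 0;0 0 0 0 0;0 0 0 0 0")

```text
time: 11.85
tcp_pos: [0.4964, -0.1792, 0.1902]
tcp_rot: [-1.567, -0.132, 0.132]
wrist_force: [0.6, 0.6, -4.0]
opening: 0.0328
```

```bash
python3 -c "
from h import *
s=ctrl.sense();print(s['torque'],s['wrist_force'],s['tcp_pos'])"
```

```text
[ 0.05778392 -0.16869473  0.01488397] [ 0.56857945  0.5953546  -4.02632287] [ 0.49640056 -0.17924736  0.19016982]
```

Free now, with no torque or side load. Guiding down; the home TCP z is about 0.151.

apply_moves(commands="0 2 0 0 0;0 2 0 0 0;0 3 0 0 0;0 3 0 0 0;0 0 0 0 0")

```text
time: 12.35
tcp_pos: [0.4964, -0.179, 0.1801]
tcp_rot: [-1.566, -0.131, 0.132]
wrist_force: [1.0, 0.8, -5.5]
opening: 0.0327
```

apply_moves(commands="0 3 0 0 0;0 3 0 0 0;0 3 0 0 0;0 3 0 0 0;0 0 0 0 0")

```text
time: 12.85
tcp_pos: [0.4964, -0.1791, 0.1681]
tcp_rot: [-1.566, -0.131, 0.132]
wrist_force: [1.3, 0.5, -5.2]
opening: 0.0328
```

apply_moves(commands="0 3 0 0 0;0 3 0 0 0;0 3 0 0 0;0 3 0 0 0;0 1.5 0 0 0;0 1.5 0 0 0;0 0 0 0 0")

```text
time: 13.55
tcp_pos: [0.4967, -0.1794, 0.1537]
tcp_rot: [-1.567, -0.132, 0.131]
wrist_force: [0.7, 1.9, -0.2]
opening: 0.0329
```

apply_moves(commands="0 1 0 0 0;0 1 0 0 0;0 1 0 0 0;0 0 0 0 0;0 0 0 0 0")

```text
time: 14.05
tcp_pos: [0.4966, -0.1793, 0.1508]
tcp_rot: [-1.567, -0.132, 0.132]
wrist_force: [1.0, 0.7, 0.3]
opening: 0.0329
```

apply_moves(commands="0 0.7 0 0 0;0 0.7 0 0 0;0 0 0 0 0;0 0 0 0 0")

```text
time: 14.45
tcp_pos: [0.4969, -0.1794, 0.1507]
tcp_rot: [-1.567, -0.132, 0.131]
wrist_force: [-1.0, 3.2, 7.1]
opening: 0.0327
```

Seated: it stopped at z 0.1507, 45 mm below the tooth-end contact. Letting go and rising straight up.

apply_moves(commands="0 -0.7 0 0 0;0 0 0 0 0.7;0 0 0 0 0.7;0 0 0 0 0.7;0 0 0 0 0.7;0 0 0 0 0.7")

```text
time: 15.05
tcp_pos: [0.4965, -0.1793, 0.15]
tcp_rot: [-1.567, -0.132, 0.132]
wrist_force: [0.2, -0.7, 0.9]
opening: 0.0599
```

apply_moves(commands="0 -5 0 0 0.7;0 -10 0 0 0.7;0 -15 0 0 0.7;0 -20 0 0 0.7;0 -20 0 0 0.7;0 -20 0 0 0.7;0 -20 0 0 0.7;0 -20 0 0 0.7;0 -20 0 0 0.7;0 -10 0 0 0.7;0 -5 0 0 0.7;0 0 0 0 0.7")

```text
time: 16.25
tcp_pos: [0.4967, -0.1793, 0.3158]
tcp_rot: [-1.567, -0.133, 0.131]
wrist_force: [-0.2, 0.4, -0.2]
opening: 0.06
```

Run:
```python
from h import *
s=ctrl.sense();c=cams.get_calibration('wrist')
a=snap('scene','s5.png');im=snap('wrist','w5.png')
print(s['time'],s['tcp_pos'],s['wrist_force'],s['opening'])
for z in (.188,.118+.115):print(z,proj('wrist',[.4968,-.1793,z],c),proj('scene',[.4968,-.1793,z]))
cv2.imwrite('pics/v5.png',np.hstack([im[:,100:480,::-1],cv2.resize(a[70:210,150:290,::-1],(420,420),interpolation=cv2.INTER_CUBIC)]))
```

```text
16.25 [ 0.49670065 -0.17928497  0.31579006] [-0.18951988  0.39050673 -0.19153534] 0.059985962786229016
0.188 (np.float64(278.27925999368523), np.float64(197.36891537342603)) (np.float64(230.11112703088332), np.float64(131.9494930106059))
0.23299999999999998 (np.float64(278.10126568891), np.float64(214.78932068682414)) (np.float64(228.9108417698681), np.float64(120.29772140045299))
```

View pics/v5.png

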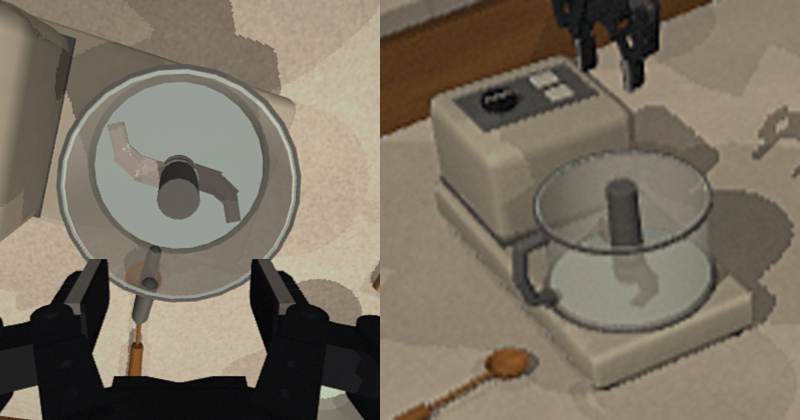

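The wrist view has the hub top at (278,198) and the scene view at (230.7,131.7). Both match the prediction for a fully home cutter, (278,197) and (230,132), and the gripper is clear.

```bash
python3 -c "
from h import *
print(ctrl.finish_job())"
```

```text
the job is handed in; nothing more can be done
None
```

The cutter is fully home on the drive shaft and released, and I handed the job in at about 16 s of the 58 s allowed.

- **Fitting:** I gripped the grey cutter by its hub and lowered it onto the tooth ends. I pressed with about 7–9 N and rocked it roughly +32° and then back past the start until it meshed. The shaft then turned with it, at 0.13 N m. It bound slightly once, with about 5 N sideways, so I eased it about 0.7 mm sideways and 4° back, and it slid down freely.
- **Seating:** It stopped 45 mm below the tooth-end contact, as specified for fully home. No force reading, taken at the end of each move, showed more than about 11 N of push on the machine.
- **Last checks:** After release, the hub top was within about 1 px of its fully-home position in both the wrist and scene views. The gripper was clear, with no force on the wrist. I did not measure the other objects again at the end; nothing in the moves or forces suggested they were touched.
- **Disagreement:** Early camera estimates of the cutter and shaft positions differed by 4–7 mm between views. I settled this with wrist-camera measurements before the grasp and again before the fit.

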